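Weigh the bottle from behind the jars

ROBOT

A 6-joint arm with a two-finger parallel gripper is mounted at the origin on the work surface. World frame = base frame: x ahead of the robot, y to its left, z up, the work surface at z = 0. Lengths are in m, angles in rad, forces in N, time in s.
With the tool pointing down it reaches from about 0.3 to 0.875 m from the base axis. Payload 6.4 kg.
Tool frame: the origin (TCP) lies midway between the tips of the shut fingers; the grasp point (between the pads) lies behind it (env.tcp_to_grasp is the z of the grasp point in the tool frame, in m); z points along the fingers, y is the direction in which the jaws open and shut (so a half turn about z gives the same grasp; the last joint's range is limited). The gripper opens to 88 mm and grips with 3 to 60 N. Pads are 18 mm wide; open, the fingers measure 123 mm over their backs; the gripper's body (75 mm by 187 mm) begins 45 mm behind the grasp point.
Start: joints at [-1.487, 0.181, 1.607, -0, 1.354, -0.206], TCP at [0.164, -0.551, 0.239] pointing down, gripper open.
Joint ranges: [-2.99, 2.99], [-0.89, 2.07], [0.3, 2.58], [-1.14, 4.28], [0, 2.63], [-3.12, 3.12]. Speed limits (rad/s): [2.57, 2.57, 3.01, 3.14, 3.14, 3.14].

INTERFACE

Orientations are given as a rotation vector (axis times angle).
In Python, from rig import readout, viewer, env gives the robot as it stands.
- The arm moves only by the shell command python3 -m crank 'ROWS' [OPENING] [FORCE]. ROWS is JSON, one flat list of numbers, 4 for each row, row after row: the shift along the tool's x, y, z in cm, then the turn about the tool's z in rad. A call has 1 to 5 rows; each row shifts and turns the commanded pose from where the row before left it, along the tool's axes as they then stand; what a row does not reach is not made up. A row lasts 1/8 s, in which the tool goes at most 62.5 mm and 10.7 degrees, less where a joint would pass 70% of its speed; a pose out of reach is approached as far as the arm can. A call with a gripper value outside its range is refused whole. OPENING is the opening, from 0 (shut) to 1 (fully open), set as the call begins (- or left out, the last holds). The fingers move at their own pace and stop on an object; FORCE is the grip in N (left out, the last holds). Time passes only in rows, so rows that do not move let the fingers close. It gives the time, the measured TCP pose, the force and the opening at its end, in the units of the state.
- readout.get_state(): the state, without advancing time (a new reading comes with each control period).
- viewer.get_image(name): name is "scene" or "top" or "wrist"; returns a dict with "color" (420x560x3 uint8, red, green, blue), "K" (3x3 intrinsics, pixels), "R" (3x3) and "t" (3): a world point X has camera coordinates R X + t. Camera axes: x right, y down, z forward; pixel columns grow to the right and rows downward; lengths in m; the calibration is good to about 2 mm. A picture is of the moment at which its call begins. There is no depth.
- env.finish_job(): hands the job in, once; it reports no verdict.
The state is a dict: "t": time; "joint_positions": joint angles; "dq": joint speeds; "effort": joint torques, N m; "eef_pos": TCP position; "orientation": TCP orientation; "wrist_force": force on the tool from outside, world axes, zero at the start; "moment": the same for the moment, N m; "grip_width": opening from 0.0 (shut) to 1.0 (fully open).
Only numpy, scipy, OpenCV 4.12 (cv2) and the standard library are available. Lean on these libraries where they do the work, as an engineer would, in place of code of your own. Each camera call takes 0.05 s, during which the arm holds its last target. There are 200 camera calls.

TASK

The small amber bottle stands boxed in at the back of the white tray: first clear the three jars around it to the green side mat, then set the bottle upright in the middle of the balance pan while the jars wait on the mat. After that put every jar back on the tray exactly where that jar stood at the beginning. Keep everything upright and leave the beaker and the reagent bottle alone.

Things in the scene. Friction and masses are not known exactly. Their poses are not given: they have to be found in the camera images.
- bottle_center (a point): the small amber sample bottle with a white cap: upright, body 42 diameter up to 50 above its foot, then a neck and a cap of 24 diameter, 70 tall in all, about 100 g. This point is on its axis half-way up (35 above its foot), where the body is gripped; z up. It always starts on the tray's rear place.
- jar_red_center (a point): jar with a red lid: upright white plastic cylinder, 48 diameter, 62 tall (lid is the top 18, same diameter), about 110 g. This point is its centre, half-way up; z up.
- jar_blue_center (a point): jar with a blue lid: upright white plastic cylinder, 48 diameter, 62 tall (lid is the top 18, same diameter), about 110 g. This point is its centre, half-way up; z up.
- jar_yellow_center (a point): jar with a yellow lid: upright white plastic cylinder, 48 diameter, 62 tall (lid is the top 18, same diameter), about 110 g. This point is its centre, half-way up; z up.
- tray: fixed white tray, 190 (x) by 240 (y), floor 12 and rim 18 above the bench. Origin: centre of its underside; x away from the robot, y left. 52 mm grey discs mark its places: rear (35, 0) bottle; front (-18, 0), left (33, 53), right (33, -53) one jar each, which where varies; all start centred, some 8 mm from the bottle. Aluminium stop behind the bottle: x 64 to 74, 50 wide, top 62 above the bench.
- mat: fixed flat green side mat, 280 (x) by 120 (y), 3 thick, for parking the three jars in any order, each with its axis inside the mat's edges. Origin: centre of its underside, on the bench; x along its length. It may be on either side of the tray.
- balance_pan (a point): centre of the top face of the round steel pan (100 diameter) of a fixed white bench balance, 62 above the bench; the pan does not move. The balance body is 220 (x) by 170 (y), 50 tall, its centre 30 nearer the robot (-x of this frame) than this point. It is on the opposite side of the tray from the mat.
- beaker: bystander: clear glass beaker, 68 diameter, 85 tall, beyond the tray. Origin: centre of its underside. Leave alone.
- reagent: bystander: larger amber reagent bottle with a paper label and black cap, 60 diameter, 110 tall, beyond the tray. Origin: centre of its underside. Leave alone.

How it is judged:
On the way, in this order (a step that is already met when the one before it is completed fails the run):
1. all three jars stand released on the mat, the amber bottle still on its place (within 30 mm) (x of jar_red_center in the frame of mat between -0.14 and 0.14 m and y of jar_red_center in the frame of mat between -0.06 and 0.06 m and z of each of jar_red_center, jar_blue_center, jar_yellow_center in the frame of mat below 0.04 m and angle between each of jar_red_center, jar_blue_center, jar_yellow_center's own z axis and vertical below 0.12 rad and linear speed of each of jar_red, jar_blue, jar_yellow below 0.02 m/s and contact force between the fingers and jar_red below 0.2 N and x of jar_blue_center in the frame of mat between -0.14 and 0.14 m and y of jar_blue_center in the frame of mat between -0.06 and 0.06 m and contact force between the fingers and jar_blue below 0.2 N and x of jar_yellow_center in the frame of mat between -0.14 and 0.14 m and y of jar_yellow_center in the frame of mat between -0.06 and 0.06 m and contact force between the fingers and jar_yellow below 0.2 N and distance of bottle_center from where it was at the start of the episode below 0.03 m), for 0.2 s.
2. the amber bottle stands released on the middle of the pan while the three jars are on the mat (horizontal distance between bottle_center and balance_pan below 0.015 m and z of bottle_center in the frame of balance_pan between 0.029 and 0.041 m and angle between each of bottle_center, jar_red_center, jar_blue_center, jar_yellow_center's own z axis and vertical below 0.12 rad and linear speed of each of bottle, jar_red, jar_blue, jar_yellow below 0.02 m/s and contact force between the fingers and bottle below 0.2 N and x of jar_red_center in the frame of mat between -0.14 and 0.14 m and y of jar_red_center in the frame of mat between -0.06 and 0.06 m and z of each of jar_red_center, jar_blue_center, jar_yellow_center in the frame of mat below 0.04 m and contact force between the fingers and jar_red below 0.2 N and x of jar_blue_center in the frame of mat between -0.14 and 0.14 m and y of jar_blue_center in the frame of mat between -0.06 and 0.06 m and contact force between the fingers and jar_blue below 0.2 N and x of jar_yellow_center in the frame of mat between -0.14 and 0.14 m and y of jar_yellow_center in the frame of mat between -0.06 and 0.06 m and contact force between the fingers and jar_yellow below 0.2 N), for 0.2 s.
At the end, for the whole second after the job is handed in: The amber bottle stands upright and released on the pan, its axis within 15 mm of the pan's centre; each jar stands upright, released and at rest, its centre within 15 mm of where that same jar's centre was at the start (horizontal distance between bottle_center and balance_pan below 0.015 m and z of bottle_center in the frame of balance_pan between 0.029 and 0.041 m and angle between each of bottle_center, jar_red_center, jar_blue_center, jar_yellow_center's own z axis and vertical below 0.12 rad and linear speed of each of bottle, jar_red, jar_blue, jar_yellow below 0.02 m/s and contact force between the fingers and bottle below 0.2 N and distance of each of jar_red_center, jar_blue_center, jar_yellow_center from where it was at the start of the episode below 0.015 m and contact force between the fingers and jar_red below 0.2 N and contact force between the fingers and jar_blue below 0.2 N and contact force between the fingers and jar_yellow below 0.2 N); the robot touches nothing.
It fails at once if a jar or the amber bottle is tipped (more than 0.6 rad) (angle between any of bottle_center, jar_red_center, jar_blue_center, jar_yellow_center's own z axis and vertical above 0.6 rad).
It fails at once if the beaker or the reagent bottle is moved more than 30 mm (distance of any of beaker, reagent from where it was at the start of the episode above 0.03 m).
It also fails if it takes over 144 s, if anything falls off the work surface, if the arm or the gripper's body presses on something with over 40 N, if the wrist force passes 120 N, or if a joint passes its speed limit or range.

## Working session

There is one attempt and no reset: what is moved stays moved. The work goes in short steps, Python scripts to look and compute and a shell command to move; the robot and the scene stay as the last step left them, time stands still between calls to the robot, and variables do not carry over. Pictures are saved under pics/ and viewed, about 12 in all and at most 16, crops included, and the job is handed in when it is done.

```bash
mkdir -p pics; ls; python3 - <<'E'
from rig import readout, viewer, env
import cv2
print(readout.get_state(), env.tcp_to_grasp)
for n in ("scene","top"):
    d=viewer.get_image(n); cv2.imwrite(f"pics/{n}0.png",d["color"][:,:,::-1]); print(n,d["K"],d["R"],d["t"])
E
```

```text
pics
{'t': 0.0, 'joint_positions': array([-1.48730719e+00,  1.81525119e-01,  1.60796512e+00, -8.01384189e-06,
        1.35378263e+00, -2.06324843e-01]), 'dq': array([-0.00187229, -0.00148411, -0.00189069,  0.00055541,  0.00113965,
       -0.00179726]), 'effort': array([ 1.45358496e-03, -4.33862829e+01, -3.41845822e+01,  7.03536510e-02,
        3.85727081e-02, -1.52811385e-04]), 'eef_pos': array([ 0.16427706, -0.55049872,  0.23783981]), 'orientation': array([-3.10700635e+00, -4.53407667e-01, -1.49649844e-04]), 'wrist_force': array([-0.70644474,  0.46428592, -0.46432408]), 'moment': array([ 0.00358074, -0.01012226, -0.00156443]), 'grip_width': 0.9995101424636799} -0.0187
scene [[465.50535528   0.         274.37699579]
 [  0.         465.50535528 211.66565779]
 [  0.           0.           1.        ]] [[-0.86457968  0.50218894  0.01755665]
 [ 0.36187647  0.64649502 -0.67163205]
 [-0.34863648 -0.57432609 -0.74067682]] [ 0.5336207  -0.15565881  1.3563861 ]
top [[532.20203625   0.         278.38335433]
 [  0.         532.20203625 211.99399562]
 [  0.           0.           1.        ]] [[-0.01754374 -0.9998443   0.00189525]
 [-0.98040918  0.01683072 -0.19625129]
 [ 0.19618884 -0.0053011  -0.9805518 ]] [0.01891259 0.62693125 1.11932081]
```

View pics/top0.png

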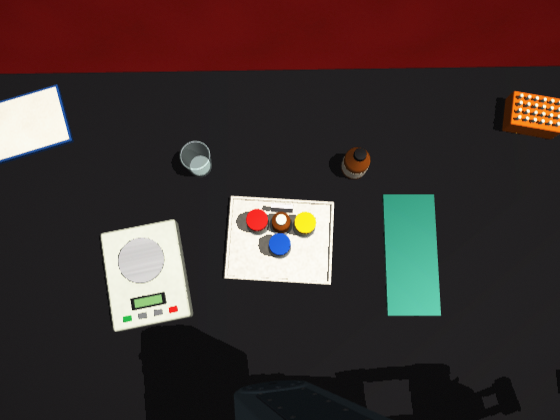

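View pics/scene0.png

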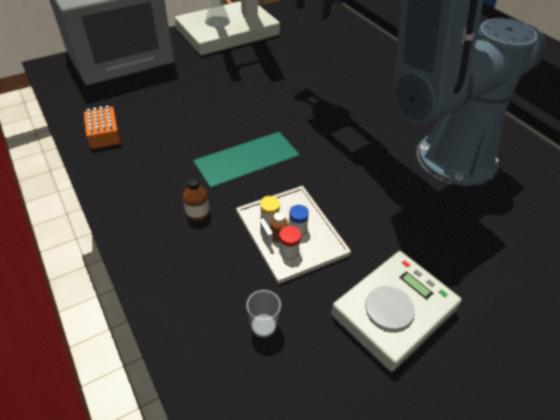

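The top view shows the tray at about (280,240), with red lid (257,220), yellow (305,223), blue (279,245) and bottle cap (281,219). The mat is on the right (412,255) and the pan on the left (141,260). The scene view agrees. Next I'll segment and measure.

```bash
cat > h.py <<'E'
import numpy as np, cv2
from rig import readout, viewer, env
def ray(d,uv,z):
    R,t,K=d["R"],d["t"],d["K"]; c=-R.T@t
    v=R.T@np.linalg.inv(K)@np.array([uv[0],uv[1],1.])
    return c+v*(z-c[2])/v[2]
def blob(d,lo,hi,roi=None):
    hsv=cv2.cvtColor(d["color"],cv2.COLOR_RGB2HSV); m=cv2.inRange(hsv,np.array(lo),np.array(hi))
    if roi: k=np.zeros_like(m); x0,y0,x1,y1=roi; k[y0:y1,x0:x1]=1; m=m*k
    n,l,s,c=cv2.connectedComponentsWithStats(m); i=1+np.argmax(s[1:,4]); return c[i],s[i],(l==i)
def tool():
    s=readout.get_state(); R=cv2.Rodrigues(np.array(s["orientation"]))[0]; return s,R
def go(target,yaw=None):
    """tool-axes shift (cm) for TCP to reach world target"""
    s,R=tool(); print("shift cm",np.round(R.T@(np.array(target)-s["eef_pos"])*100,2),"jawdir",np.round(R[:,1],3),"t",round(s["t"],2),"tcp",np.round(s["eef_pos"],4))
E
python3 - <<'E'
from h import *
d=viewer.get_image("top"); roi=(225,195,335,285)
for n,lo,hi in (("red",(0,150,120),(8,255,255)),("blue",(105,150,80),(130,255,255)),("yellow",(22,150,150),(35,255,255))):
    c,s,m=blob(d,lo,hi,roi); print(n,c.round(1),s,ray(d,c,.062+.012).round(4))
c,s,m=blob(d,(70,100,60),(95,255,255)); r=cv2.minAreaRect(np.argwhere(m)[:,::-1].astype(np.float32)); b=cv2.boxPoints(r)
print("mat",ray(d,r[0],.003).round(4),[ray(d,p,.003).round(3)[:2].tolist() for p in b])
print("cap",ray(d,(281,219.5),.082).round(4),"pan",ray(d,(141,260),.062).round(4))
print("tray",[ray(d,p,.018).round(4)[:2].tolist() for p in ((231,197),(334,199.5),(331,284),(226,280.5))])
im=d["color"][:,:,::-1]
a=cv2.resize(im[190:290,220:340],None,fx=5,fy=5,interpolation=cv2.INTER_CUBIC); cv2.imwrite("pics/c1.png",a)
E
cat pics/c1.png >/dev/null
```

```text
red [256.5 219.6] [246 209  22  22 374] [0.6086 0.0563 0.074 ]
blue [279.1 243.8] [269 233  21  22 369] [0.5543 0.0077 0.074 ]
yellow [304.6 222.3] [294 212  22  22 360] [ 0.6008 -0.0489  0.074 ]
mat [ 0.5342 -0.2959  0.003 ] [[0.678, -0.237], [0.681, -0.363], [0.397, -0.352], [0.394, -0.232]]
cap [0.6064 0.0027 0.082 ] pan [0.5256 0.3093 0.062 ]
tray [[0.6733, 0.1169], [0.6633, -0.1215], [0.4692, -0.1074], [0.4811, 0.1282]]
```

View pics/c1.png

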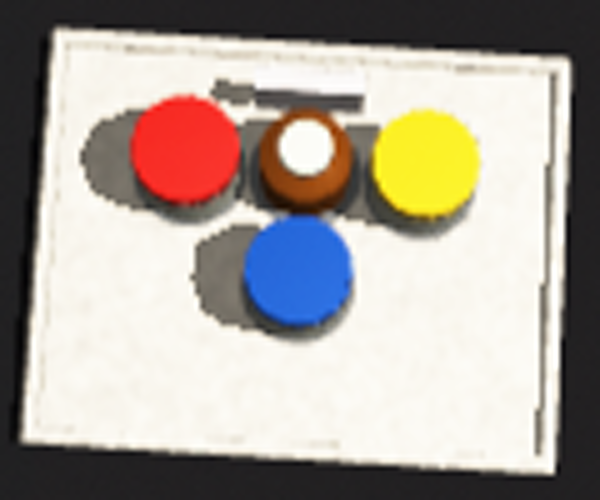

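All points fit the stated sizes: red to yellow is 105.5 mm (106 expected) and blue to the rear row is 51 mm. That puts the tray yaw at about -0.075 and the mat centre at (0.534,-0.296). I'll move above the blue jar and line the tool up with the tray.

```bash
python3 -m crank '[0,0,0,0.18, 0,0,0,0.18]' 0.8 15
python3 -m crank '[2.5,-4.18,0.27,0, 2.5,-4.18,0.27,0, 2.5,-4.18,0.27,0, 2.5,-4.18,0.27,0, 2.5,-4.18,0.27,0]'
python3 -m crank '[2.5,-4.18,0.27,0, 2.5,-4.18,0.27,0, 2.5,-4.18,0.27,0, 2.5,-4.18,0.27,0, 2.5,-4.18,0.27,0]'
python3 -m crank '[2.5,-4.18,0.27,0, 2.5,-4.18,0.27,0, 2.5,-4.18,0.27,0, 2.5,-4.18,0.27,0, 0,0,0,0]'
python3 - <<'E'
from h import *
go([.5555,.0075,.2]); d=viewer.get_image("wrist"); cv2.imwrite("pics/w1.png",d["color"][:,:,::-1])
for n,lo,hi in (("red",(0,150,100),(8,255,255)),("blue",(105,150,80),(130,255,255)),("yellow",(22,150,120),(35,255,255))):
    c,s,m=blob(d,lo,hi); print(n,c.round(1),s,ray(d,c,.074).round(4))
E
```

```text
t: 0.4
eef_pos: [0.1643, -0.5508, 0.2383]
orientation: [-3.139, 0.12, 0.0]
wrist_force: [0.1, -0.8, -0.3]
grip_width: 0.813
t: 1.02
eef_pos: [0.3043, -0.3499, 0.225]
orientation: [-3.14, 0.111, -0.0]
wrist_force: [-0.4, -0.8, -0.4]
grip_width: 0.797
t: 1.65
eef_pos: [0.4437, -0.1501, 0.2116]
orientation: [3.14, -0.11, 0.0]
wrist_force: [0.7, 0.1, -0.5]
grip_width: 0.8
t: 2.28
eef_pos: [0.5552, 0.0109, 0.2002]
orientation: [-3.139, 0.104, 0.001]
wrist_force: [-0.8, 0.1, -0.2]
grip_width: 0.8
shift cm [0.05 0.33 0.02] jawdir [-0.066 -0.998 -0.001] t 2.27 tcp [0.5552 0.0109 0.2002]
red [211.2 137.7] [ 180  108   64   63 2946] [0.6122 0.0563 0.074 ]
blue [281.1 205.1] [ 252  177   59   58 2536] [0.5569 0.0074 0.074 ]
yellow [337.2 166.1] [323 153  33  20  38] [ 0.5847 -0.0372  0.074 ]
```

View pics/w1.png

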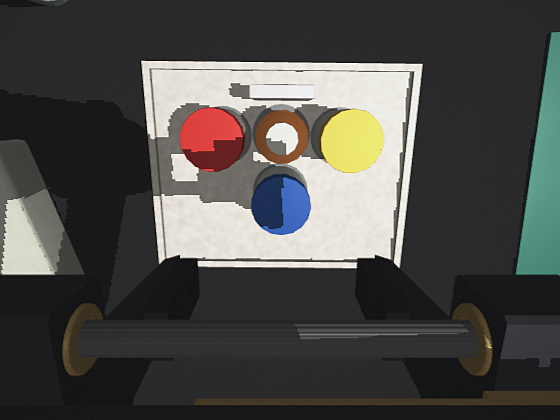

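The wrist view shows blue at (281,205), red (212,139), bottle (281,136) and yellow (352,140), all standing and square to the tool. Now I'll pick up blue.

```bash
python3 -m crank '[0.15,0.33,0,0, 0,0,5,0, 0,0,5,0, 0,0,5,0, 0,0,2.1,0]' 0.8 20
python3 -m crank '[0,0,0,0, 0,0,0,0]' | head -2
python3 -m crank '[0,0,0,0, 0,0,0,0, 0,0,0,0, 0,0,0,0]' 0 20
python3 -m crank '[0,0,-3,0, 0,0,-5,0, 0,0,-5,0, 0,0,0,0]'
python3 - <<'E'
from h import *
go([.44,-.295,.155])
d=viewer.get_image("wrist")
print("yellow",ray(d,(352,140.5),.074)) 
E
```

```text
t: 2.95
eef_pos: [0.5532, 0.0035, 0.027]
orientation: [-3.139, 0.114, 0.007]
wrist_force: [0.0, 0.3, -0.1]
grip_width: 0.8
t: 3.2
eef_pos: [0.5566, 0.0037, 0.0312]
t: 3.7
eef_pos: [0.5565, 0.0049, 0.0309]
orientation: [3.14, -0.11, 0.002]
wrist_force: [-0.9, 1.4, 6.4]
grip_width: 0.541
t: 4.2
eef_pos: [0.5587, 0.0042, 0.1645]
orientation: [3.138, -0.11, 0.014]
wrist_force: [0.2, -0.9, -1.2]
grip_width: 0.539
shift cm [-9.76 30.68  0.91] jawdir [-0.07  -0.998  0.001] t 4.2 tcp [0.5587 0.0042 0.1645]
yellow [ 0.61032165 -0.04866767  0.074     ]
```

```bash
python3 -m crank '[-1.4,4.38,0,0, -1.4,4.38,0,0, -1.4,4.38,0,0, -1.4,4.38,0,0, -1.4,4.38,0,0]' | head -2
python3 -m crank '[-1.4,4.38,0,0, -1.4,4.38,0,0, 0,0,0,0, 0,0,0,0, 0,0,0,0]' 
python3 - <<'E'
from h import *
go([.44,-.295,.023])
d=viewer.get_image("top"); cv2.imwrite("pics/t2.png",d["color"][:,:,::-1])
for n,lo,hi in (("red",(0,150,100),(8,255,255)),("yellow",(22,150,120),(35,255,255))):
    c,s,m=blob(d,lo,hi,(225,195,335,285)); print(n,c.round(1),s,ray(d,c,.074).round(4))
E
```

```text
t: 4.88
eef_pos: [0.4686, -0.2091, 0.1575]
t: 5.5
eef_pos: [0.4365, -0.2927, 0.159]
orientation: [-3.138, 0.108, 0.002]
wrist_force: [0.9, -0.2, -0.9]
grip_width: 0.541
shift cm [ 0.38  0.23 13.6 ] jawdir [-0.069 -0.998 -0.001] t 5.5 tcp [ 0.4365 -0.2927  0.159 ]
red [256.5 219.7] [246 209  22  22 377] [0.6085 0.0563 0.074 ]
yellow [304.5 222.5] [294 212  22  22 367] [ 0.6005 -0.0487  0.074 ]
```

```bash
python3 -m crank '[0.35,0.2,5,0, 0,0,5,0, 0,0,3,0, 0,0,0,0, 0,0,0,0]'
python3 -m crank '[0,0,0.5,0, 0,0,0,0, 0,0,0,0]'
```

```text
t: 6.18
eef_pos: [0.4408, -0.2967, 0.0312]
orientation: [3.138, -0.109, 0.002]
wrist_force: [0.6, 0.5, -1.4]
grip_width: 0.54
t: 6.55
eef_pos: [0.4401, -0.2967, 0.0255]
orientation: [3.139, -0.11, 0.001]
wrist_force: [0.2, 0.6, -1.7]
grip_width: 0.537
```

```bash
python3 -m crank '[0,0,0.3,0, 0,0,0,0, 0,0,0,0]' | grep -E "pos|force"
python3 -m crank '[0,0,0,0, 0,0,0,0, 0,0,0,0]' 0.8 | grep -E "pos|force|grip"
python3 -m crank '[0,0,-3,0, 0,0,-5,0, 0,0,-5,0, 0,0,-3,0, 0,0,0,-0.18]' |grep pos
python3 -m crank '[0,0,0,-0.18, 0,0,0,-0.18, 0,0,0,-0.18, 0,0,0,-0.18, 0,0,0,-0.18]' |grep pos
python3 -m crank '[0,0,0,-0.18, 0,0,0,-0.13, 0,0,0,0, 0,0,0,0, 0,0,0,0]'
python3 - <<'E'
from h import *
go([.603,-.049,.17])
d=viewer.get_image("top"); cv2.imwrite("pics/t3.png",d["color"][:,:,::-1])
E
```

```text
eef_pos: [0.44, -0.2966, 0.022]
wrist_force: [0.8, -1.6, -0.1]
eef_pos: [0.4398, -0.2964, 0.0219]
wrist_force: [0.3, -0.0, 0.2]
grip_width: 0.794
eef_pos: [0.4413, -0.2979, 0.1854]
eef_pos: [0.4398, -0.2963, 0.1819]
t: 9.18
eef_pos: [0.4398, -0.2964, 0.1819]
orientation: [-2.483, -1.924, -0.0]
wrist_force: [1.2, -0.1, -0.5]
grip_width: 0.796
shift cm [28.03  9.62  1.19] jawdir [ 0.968 -0.25  -0.   ] t 9.18 tcp [ 0.4398 -0.2964  0.1819]
```

View pics/t3.png

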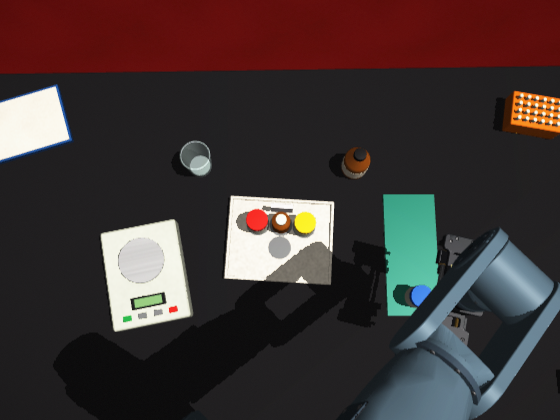

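The picture shows blue upright on the mat at (421,296), with everything else in place. Next, yellow.

```bash
python3 -m crank '[0,0,0,-0.18, 4.3,2.4,0,0, 4.3,2.4,0,0, 4.3,2.4,0,0, 4.3,2.4,0,0]' |grep pos
python3 -m crank '[4.3,2.4,0,0, 4.3,2.4,0,0, 0,0,0,0, 0,0,0,0, 0,0,0,0]'
python3 - <<'E'
from h import *
go([.603,-.049,.031]); d=viewer.get_image("wrist"); cv2.imwrite("pics/w2.png",d["color"][:,:,::-1])
c,s,m=blob(d,(22,120,80),(35,255,255)); print(c,s,ray(d,c,.074).round(4))
E
```

```text
eef_pos: [0.5486, -0.1304, 0.182]
t: 10.48
eef_pos: [0.6013, -0.0505, 0.1818]
orientation: [-2.301, -2.139, 0.001]
wrist_force: [-0.4, 0.1, -0.3]
grip_width: 0.8
shift cm [ 0.16  0.17 15.08] jawdir [ 0.997 -0.073 -0.   ] t 10.47 tcp [ 0.6013 -0.0505  0.1818]
[276.93530737 208.08464757] [ 246  175   63   65 3107] [ 0.6026 -0.0474  0.074 ]
```

View pics/w2.png

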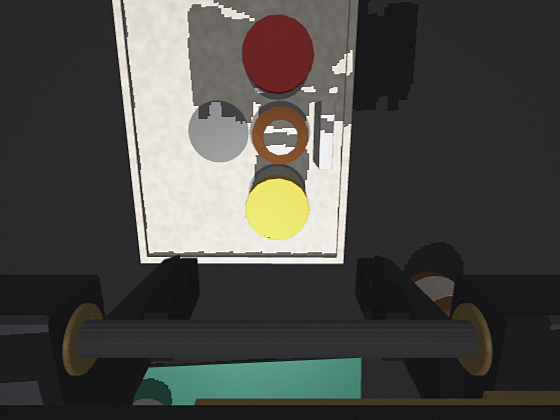

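Wrist view: yellow at (277,208) gives (0.603,-0.048), which agrees with the top view. The reagent is clear of the gripper.

```bash
python3 -m crank '[0.2,0.17,5,0, 0,0,5,0, 0,0,4,0, 0,0,1.1,0, 0,0,0,0]' | grep pos
python3 -m crank '[0,0,0,0, 0,0,0,0]' | grep pos
python3 -m crank '[0,0,0,0, 0,0,0,0, 0,0,0,0]' 0 20
python3 -m crank '[0,0,-3,0, 0,0,-5,0, 0,0,-5,0, 0,0,0,0, 0,0,0,0]'
python3 - <<'E'
from h import *
go([.63,-.300,.16])
d=viewer.get_image("top"); print(ray(d,(356,170),0.))
E
```

```text
eef_pos: [0.6036, -0.048, 0.0311]
eef_pos: [0.605, -0.0478, 0.0328]
t: 11.78
eef_pos: [0.6035, -0.0473, 0.0311]
orientation: [-2.299, -2.141, 0.0]
wrist_force: [-2.2, 0.1, 2.8]
grip_width: 0.541
t: 12.4
eef_pos: [0.6031, -0.0473, 0.1601]
orientation: [-2.298, -2.141, 0.001]
wrist_force: [-0.9, -0.9, -0.7]
grip_width: 0.543
shift cm [-25.02   4.48   0.  ] jawdir [ 0.997 -0.071 -0.001] t 12.4 tcp [ 0.6031 -0.0473  0.1601]
[ 0.73821183 -0.17856857  0.        ]
```

```bash
python3 -m crank '[-4.17,0.75,0,0, -4.17,0.75,0,0, -4.17,0.75,0,0, -4.17,0.75,0,0, -4.17,0.75,0,0]' | grep pos
python3 -m crank '[-4.17,0.75,0,0, 0,0,0,0, 0,0,5,0, 0,0,5,0, 0,0,2.9,0]' | grep pos
python3 -m crank '[0,0,0,0, 0,0,0,0, 0,0,0,0]' | grep -E "pos|force"
```

```text
eef_pos: [0.6251, -0.2587, 0.158]
eef_pos: [0.6281, -0.297, 0.0266]
eef_pos: [0.6321, -0.3007, 0.0341]
wrist_force: [-0.4, -0.3, -0.8]
```

```bash
python3 -m crank '[0,0,0.6,0, 0,0,0.5,0, 0,0,0,0, 0,0,0,0]' | grep -E "pos|force"
python3 -m crank '[0,0,0,0, 0,0,0,0, 0,0,0,0]' 0.8 | grep -E "pos|force|grip"
python3 -m crank '[0,0,-3,0, 0,0,-5,0, 0,0,-5,0, 0,0,-3,0, 0,0,0,0]' |grep pos
python3 -m crank '[0,0,0,0, 0,0,0,0]' |grep pos
python3 - <<'E'
from h import *
go([.611,.0565,.182])
d=viewer.get_image("top"); cv2.imwrite("pics/t4.png",d["color"][:,:,::-1])
E
```

```text
eef_pos: [0.6311, -0.3004, 0.0219]
wrist_force: [-0.7, 0.9, 4.8]
eef_pos: [0.6306, -0.3001, 0.0206]
wrist_force: [0.6, 0.3, 0.5]
grip_width: 0.8
eef_pos: [0.6324, -0.3013, 0.1845]
eef_pos: [0.6298, -0.2995, 0.1784]
shift cm [35.38 -4.4  -0.28] jawdir [ 0.997 -0.071 -0.003] t 15.82 tcp [ 0.6298 -0.2995  0.1784]
```

```bash
python3 -m crank '[4.42,-0.55,0,0, 4.42,-0.55,0,0, 4.42,-0.55,0,0, 4.42,-0.55,0,0, 4.42,-0.55,0,0]' |grep pos
python3 -m crank '[4.42,-0.55,0,0, 4.42,-0.55,0,0, 4.42,-0.55,0,0, 0,0,0,0, 0,0,0,0]' |grep pos
python3 -m crank '[0,0,0,0]' |grep pos
python3 - <<'E'
from h import *
go([.611,.0565,.031]); d=viewer.get_image("wrist"); cv2.imwrite("pics/w3.png",d["color"][:,:,::-1])
c,s,m=blob(d,(0,120,50),(8,255,255)); print(c,s,ray(d,c,.074).round(4))
E
```

```text
eef_pos: [0.6183, -0.0763, 0.1797]
eef_pos: [0.6117, 0.0554, 0.1802]
eef_pos: [0.612, 0.0544, 0.1805]
shift cm [ 0.21 -0.11 14.95] jawdir [ 0.997 -0.072 -0.001] t 17.25 tcp [0.612  0.0544 0.1805]
[273.34856278 207.30680787] [ 242  174   64   67 3305] [0.6107 0.0586 0.074 ]
```

View pics/w3.png

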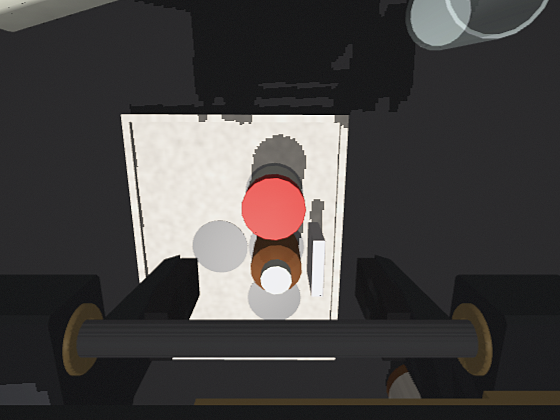

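Wrist view: red is centred at (273,207) and the bottle is still on its place. I'll pick red and take it to the middle of the mat.

```bash
python3 -m crank '[0.3,-0.1,5,0, 0,0,5,0, 0,0,4,0, 0,0,0.95,0, 0,0,0,0]' | grep pos
python3 -m crank '[0,0,0,0, 0,0,0,0]' | grep pos
python3 -m crank '[0,0,0,0, 0,0,0,0, 0,0,0,0]' 0 20
python3 -m crank '[0,0,-3,0, 0,0,-5,0, 0,0,-5,0, 0,0,0,0, 0,0,0,0]'|grep -E "pos|grip"
python3 - <<'E'
from h import *
go([.535,-.298,.16])
E
```

```text
eef_pos: [0.6115, 0.0581, 0.0317]
eef_pos: [0.6126, 0.0586, 0.0334]
t: 18.55
eef_pos: [0.6111, 0.0588, 0.0316]
orientation: [-2.299, -2.141, 0.0]
wrist_force: [-1.8, -0.4, 2.9]
grip_width: 0.537
eef_pos: [0.6106, 0.0588, 0.1606]
grip_width: 0.54
shift cm [-36.12  -5.01   0.06] jawdir [ 0.997 -0.071 -0.001] t 19.18 tcp [0.6106 0.0588 0.1606]
```

```bash
python3 -m crank '[-4.5,-0.63,0,0, -4.5,-0.63,0,0, -4.5,-0.63,0,0, -4.5,-0.63,0,0, -4.5,-0.63,0,0]' | grep pos
python3 -m crank '[-4.5,-0.63,0,0, -4.5,-0.63,0,0, -4.5,-0.63,0,0, 0,0,0,0, 0,0,5,0]' | grep pos
python3 -m crank '[0,0,5,0, 0,0,2.9,0, 0,0,0,0, 0,0,0,0, 0,0,0,0]' | grep -E "pos|force"
```

```text
eef_pos: [0.562, -0.1642, 0.1588]
eef_pos: [0.5373, -0.2983, 0.1131]
eef_pos: [0.5365, -0.2973, 0.0342]
wrist_force: [1.0, 0.5, -0.3]
```

```bash
python3 -m crank '[0,0,0.6,0, 0,0,0.5,0, 0,0,0,0, 0,0,0,0]' | grep -E "pos|force"
python3 -m crank '[0,0,0,0, 0,0,0,0, 0,0,0,0]' 0.8 | grep -E "pos|force|grip"
python3 -m crank '[0,0,-3,0, 0,0,-5,0, 0,0,-5,0, 0,0,-3,0, 0,0,0,0]' |grep pos
python3 -m crank '[0,0,0,0.17, 0,0,0,0.17, 0,0,0,0.17, 0,0,0,0.17, 0,0,0,0.17]' |grep pos
python3 -m crank '[0,0,0,0.17, 0,0,0,0.17, 0,0,0,0.17, 0,0,0,0.17, 0,0,0,0.04]' |grep pos
python3 -m crank '[0,0,0,0, 0,0,0,0]' |grep pos
python3 - <<'E'
from h import *
go([.6065,.0045,.18])
d=viewer.get_image("top"); cv2.imwrite("pics/t5.png",d["color"][:,:,::-1])
E
```

```text
eef_pos: [0.5357, -0.2972, 0.0223]
wrist_force: [-1.8, 1.6, 5.0]
eef_pos: [0.5353, -0.2967, 0.0212]
wrist_force: [-0.4, 0.6, 0.2]
grip_width: 0.801
eef_pos: [0.5369, -0.298, 0.1845]
eef_pos: [0.5345, -0.2961, 0.1789]
eef_pos: [0.5345, -0.2961, 0.1789]
eef_pos: [0.5349, -0.2965, 0.1802]
shift cm [  5.05 -30.52   0.05] jawdir [-0.069 -0.998 -0.001] t 24.05 tcp [ 0.5349 -0.2965  0.1802]
```

View pics/t5.png

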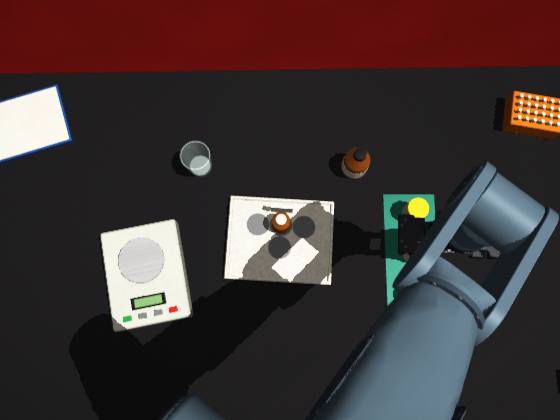

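The tray now holds only the bottle at (281,222), and yellow is upright at (418,208). The arm hides red and blue for now. Moving to the bottle.

```bash
python3 -m crank '[0.72,-4.36,0,0, 0.72,-4.36,0,0, 0.72,-4.36,0,0, 0.72,-4.36,0,0, 0.72,-4.36,0,0]' |grep pos
python3 -m crank '[0.72,-4.36,0,0, 0.72,-4.36,0,0, 0,0,0,0, 0,0,0,0, 0,0,0,0]' |grep pos
python3 - <<'E'
from h import *
go([.6065,.0045,.030]); d=viewer.get_image("wrist")
t=viewer.get_image("top"); a=np.vstack([np.hstack([d["color"][60:340,80:480],cv2.resize(t["color"][190:330,220:420],(400,280))]),np.hstack([cv2.resize(t["color"][190:330,380:480],(400,280*2))[:280],cv2.resize(t["color"][220:310,90:218],(400,281))[:280]])])
cv2.imwrite("pics/w4.png",a[:,:,::-1])
E
```

```text
eef_pos: [0.5867, -0.0805, 0.1813]
eef_pos: [0.6069, 0.0029, 0.1813]
shift cm [-0.05 -0.16 15.13] jawdir [-0.071 -0.997  0.   ] t 25.35 tcp [0.6069 0.0029 0.1813]
```

View pics/w4.png

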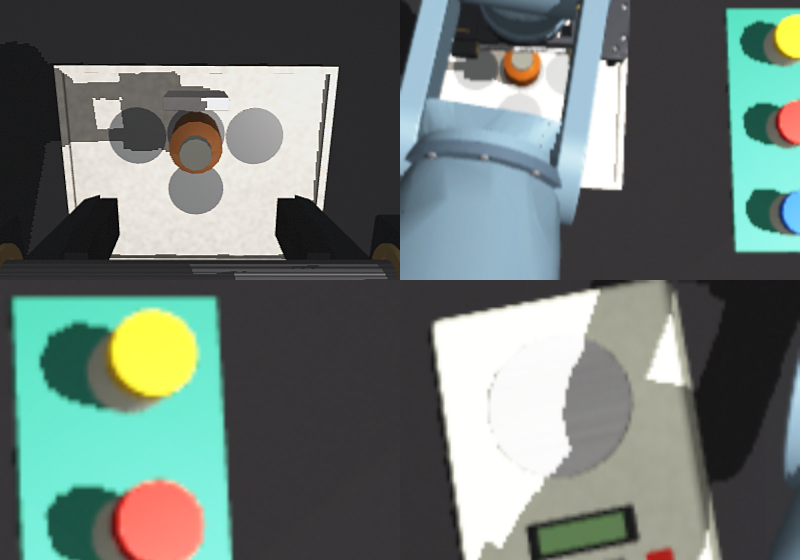

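The jars stand on the mat in a row (yellow, red, blue). The bottle is alone on the tray with its cap at crop (195,154), and the pan centre reads as top pixel (141,260). Grasping the bottle.

```bash
python3 -m crank '[0,-0.15,5,0, 0,0,5,0, 0,0,4,0, 0,0,1.2,0, 0,0,0,0]' | grep pos
python3 -m crank '[0,0,0,0, 0,0,0,0]' | grep pos
python3 -m crank '[0,0,0,0, 0,0,0,0, 0,0,0,0]' 0 20
python3 -m crank '[0,0,-3,0, 0,0,-5,0, 0,0,-5,0, 0,0,-3,0, 0,0,0,0]'|grep -E "pos|grip"
python3 -m crank '[0,0,0,0]'|grep -E "pos|grip"
python3 - <<'E'
from h import *
go([.5256,.309,.19])
d=viewer.get_image("wrist");print(d["t"]); cv2.imwrite("pics/w5.png",d["color"][:,:,::-1])
E
```

```text
eef_pos: [0.6072, 0.0051, 0.0294]
eef_pos: [0.6086, 0.0053, 0.0314]
t: 26.7
eef_pos: [0.6072, 0.0055, 0.0296]
orientation: [3.139, -0.11, 0.0]
wrist_force: [-0.8, -2.7, 2.0]
grip_width: 0.483
eef_pos: [0.6088, 0.0053, 0.1921]
grip_width: 0.468
eef_pos: [0.6061, 0.0058, 0.1875]
grip_width: 0.469
shift cm [-10.16 -29.68  -0.22] jawdir [-0.07  -0.998 -0.   ] t 27.45 tcp [0.6061 0.0058 0.1875]
[0.04878355 0.55780639 0.50653302]
```

```bash
python3 -m crank '[-1.45,-4.24,0,0, -1.45,-4.24,0,0, -1.45,-4.24,0,0, -1.45,-4.24,0,0, -1.45,-4.24,0,0]' |grep pos
python3 -m crank '[-1.45,-4.24,0,0, -1.45,-4.24,0,0, 0,0,0,0, 0,0,0,0, 0,0,0,0]' |grep pos
python3 -m crank '[0,0,5,0, 0,0,4,0, 0,0,0,0, 0,0,0,0, 0,0,0,0]' |grep pos
python3 - <<'E'
from h import *
go([.5256,.309,.0796])
d=viewer.get_image("wrist"); t=viewer.get_image("scene"); a=np.hstack([d["color"],cv2.resize(t["color"][220:380,310:490],(473,420))]); cv2.imwrite("pics/w5.png",cv2.resize(a,(800,325))[:,:,::-1])
for p in ([.5256,.309,.062],):
  for im in (d,t):
    q=im["K"]@(im["R"]@p+im["t"]); print(q[:2]/q[2])
E
```

```text
eef_pos: [0.548, 0.2232, 0.1869]
eef_pos: [0.5269, 0.3075, 0.1886]
eef_pos: [0.5284, 0.3091, 0.1019]
shift cm [-0.29  0.03  2.23] jawdir [-0.071 -0.998 -0.002] t 29.38 tcp [0.5284 0.3091 0.1019]
[277.38094638 252.14422921]
[389.78483284 306.09911868]
```

View pics/w5.png

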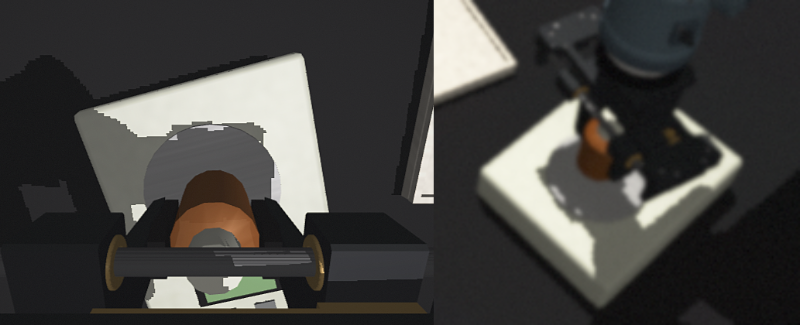

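The wrist view has the pan centred at about column 274, against 277 predicted. The scene view at the start had it at about (390,307), against (390,306) predicted. The bottle is upright above it, so I'll lower it.

```bash
python3 -m crank '[-0.25,0,1.5,0, 0,0,0.6,0, 0,0,0,0, 0,0,0,0, 0,0,0,0]' |grep -E "pos|force"
```

```text
eef_pos: [0.5238, 0.3089, 0.0789]
wrist_force: [-2.5, -1.8, 8.1]
```

```bash
python3 -m crank '[0.1,0,-0.1,0, 0,0,0,0]' |grep -E "pos|force"
python3 -m crank '[0,0,0,0, 0,0,0,0, 0,0,0,0]' 0.8 | grep -E "pos|force|grip"
python3 -m crank '[0,0,-3,0, 0,0,-5,0, 0,0,-3,0, 0,0,0,0, 0,0,0,0]' |grep pos
python3 - <<'E'
from h import *
go([.5353,-.2967,.19])
d=viewer.get_image("wrist"); t=viewer.get_image("scene"); a=np.hstack([d["color"],cv2.resize(t["color"][220:380,310:490],(473,420))]); cv2.imwrite("pics/w6.png",cv2.resize(a,(800,325))[:,:,::-1])
E
```

```text
eef_pos: [0.525, 0.3089, 0.079]
wrist_force: [-0.6, -0.4, 0.3]
eef_pos: [0.5253, 0.3089, 0.0793]
wrist_force: [0.4, 0.1, -0.6]
grip_width: 0.786
eef_pos: [0.5246, 0.3086, 0.1881]
shift cm [ 5.32 60.31 -0.15] jawdir [-0.07  -0.998  0.001] t 31.35 tcp [0.5246 0.3086 0.1881]
```

View pics/w6.png

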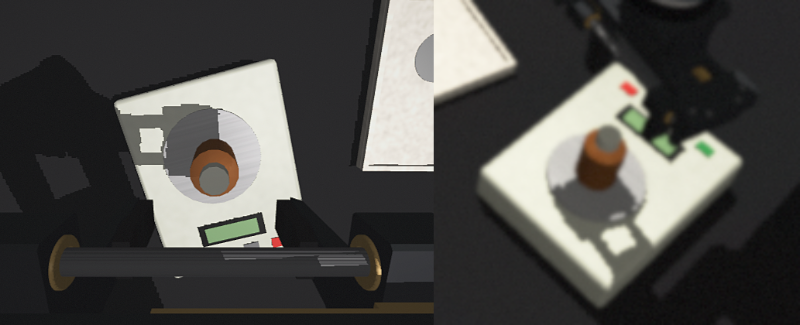

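The bottle stands upright and centred on the pan, its cap at (214,180) and the pan ring centre at (212,156). Back to the mat for red; the bottle is out of the way, so I can keep this jaw direction.

```bash
python3 -m crank '[0.41,4.64,0,0, 0.41,4.64,0,0, 0.41,4.64,0,0, 0.41,4.64,0,0, 0.41,4.64,0,0]' |grep pos
python3 -m crank '[0.41,4.64,0,0, 0.41,4.64,0,0, 0.41,4.64,0,0, 0.41,4.64,0,0, 0.41,4.64,0,0]' |grep pos
python3 -m crank '[0.41,4.64,0,0, 0.41,4.64,0,0, 0.41,4.64,0,0, 0,0,0,0, 0,0,0,0]' |grep pos
python3 -m crank '[0,0,0,0]' |grep pos
python3 - <<'E'
from h import *
go([.5353,-.2967,.0225])
d=viewer.get_image("top")
for n,lo,hi in (("red",(0,130,80),(8,255,255)),("yellow",(22,130,100),(35,255,255))):
    c,s,m=blob(d,lo,hi,(380,190,440,320)); print(n,c.round(1),s,ray(d,c,.065).round(4))
a=cv2.resize(d["color"][215:310,90:220],None,fx=6,fy=6); cv2.imwrite("pics/t7.png",a[:,:,::-1])
E
```

```text
eef_pos: [0.5285, 0.0746, 0.1879]
eef_pos: [0.5327, -0.158, 0.1879]
eef_pos: [0.5354, -0.2957, 0.1879]
eef_pos: [0.536, -0.295, 0.1888]
shift cm [-0.04  0.19 16.63] jawdir [-0.069 -0.998 -0.001] t 33.45 tcp [ 0.536  -0.295   0.1888]Traceback (most recent call last):
  File "<stdin>", line 5, in <module>
  File "h.py", line 10, in blob
    n,l,s,c=cv2.connectedComponentsWithStats(m); i=1+np.argmax(s[1:,4]); return c[i],s[i],(l==i)
                                                     ~~~~~~~~~^^^^^^^^^
    return _wrapfunc(a, 'argmax', axis=axis, out=out, **kwds)
    return bound(*args, **kwds)
ValueError: attempt to get argmax of an empty sequence
```

Red is hidden under the gripper as expected, so I'll go ahead with the pick and check the bottle from the top view.

```bash
python3 -m crank '[0,0.15,5,0, 0,0,5,0, 0,0,5,0, 0,0,1.6,0, 0,0,0,0]' | grep pos
python3 -m crank '[0,0,0,0, 0,0,0,0]' | grep pos
python3 -m crank '[0,0,0,0, 0,0,0,0, 0,0,0,0]' 0 20 | grep -E "pos|force|grip"
python3 -m crank '[0,0,-3,0, 0,0,-5,0, 0,0,-6,0, 0,0,0,0, 0,0,0,0]'|grep -E "pos|grip"
python3 -m crank '[0,0,0,0]'|grep -E "pos|grip"
python3 - <<'E'
from h import *
go([.611,.0572,.165])
d=viewer.get_image("top")
a=cv2.resize(d["color"][215:310,90:220],None,fx=6,fy=6); cv2.imwrite("pics/t7.png",a[:,:,::-1])
E
```

```text
eef_pos: [0.5359, -0.2973, 0.0232]
eef_pos: [0.5373, -0.2991, 0.0257]
eef_pos: [0.5361, -0.2983, 0.0238]
wrist_force: [-1.0, 0.0, 1.6]
grip_width: 0.54
eef_pos: [0.5356, -0.2977, 0.1628]
grip_width: 0.539
eef_pos: [0.5348, -0.2971, 0.1611]
grip_width: 0.539
shift cm [  5.11 -35.88  -0.32] jawdir [-0.07  -0.998 -0.002] t 35.5 tcp [ 0.5348 -0.2971  0.1611]
```

View pics/t7.png

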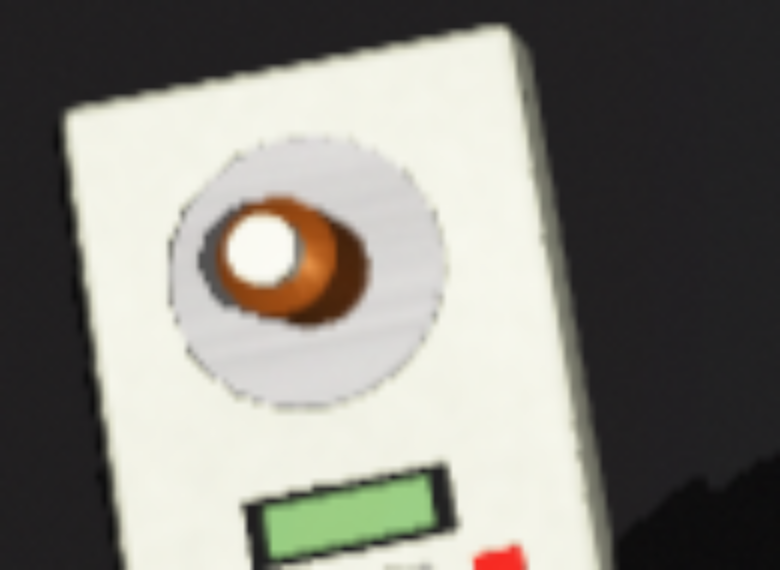

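```bash
python3 -m crank '[0.64,-4.48,0,0, 0.64,-4.48,0,0, 0.64,-4.48,0,0, 0.64,-4.48,0,0, 0.64,-4.48,0,0]' |grep pos
python3 -m crank '[0.64,-4.48,0,0, 0.64,-4.48,0,0, 0.64,-4.48,0,0, 0,0,0,0, 0,0,0,0]' |grep pos
python3 -m crank '[0,0,5,0, 0,0,5,0, 0,0,2,0, 0,0,0,0, 0,0,0,0]' |grep pos
python3 -m crank '[0,0,0,0]' |grep pos
python3 - <<'E'
from h import *
go([.6115,.0575,.033])
d=viewer.get_image("top"); print("cap",ray(d,(133.5,256.5),.132),"pan",ray(d,(141.3,260.3),.062))
E
```

```text
eef_pos: [0.583, -0.0752, 0.1619]
eef_pos: [0.6115, 0.0556, 0.1622]
eef_pos: [0.6139, 0.0553, 0.0455]
eef_pos: [0.6139, 0.0556, 0.0457]
shift cm [-0.26 -0.17  1.27] jawdir [-0.07  -0.998  0.   ] t 37.55 tcp [0.6139 0.0556 0.0457]
cap [0.52522264 0.30708568 0.132     ] pan [0.52496434 0.30862817 0.062     ]
```

The bottle is about 2 mm from the pan centre. Placing red.

```bash
python3 -m crank '[-0.2,-0.17,0.6,0, 0,0,0.6,0, 0,0,0,0, 0,0,0,0]' |grep -E "pos|force"
python3 -m crank '[0,0,0,0, 0,0,0,0, 0,0,0,0]' 0.8 | grep -E "pos|force|grip"
python3 -m crank '[0,0,-3,0, 0,0,-5,0, 0,0,-6,0, 0,0,0,0, 0,0,0,0]' |grep pos
python3 - <<'E'
from h import *
go([.6306,-.3001,.178])
E
```

```text
eef_pos: [0.6106, 0.058, 0.0321]
wrist_force: [-3.0, 0.4, 6.1]
eef_pos: [0.6102, 0.0577, 0.0311]
wrist_force: [0.6, 0.1, -1.0]
grip_width: 0.798
eef_pos: [0.61, 0.0577, 0.1709]
shift cm [ 4.57 35.55 -0.71] jawdir [-0.07  -0.998 -0.   ] t 39.1 tcp [0.61   0.0577 0.1709]
```

```bash
python3 -m crank '[0.57,4.44,-0.1,0, 0.57,4.44,-0.1,0, 0.57,4.44,-0.1,0, 0.57,4.44,-0.1,0, 0.57,4.44,-0.1,0]' |grep pos
python3 -m crank '[0.57,4.44,-0.1,0, 0.57,4.44,-0.1,0, 0.57,4.44,-0.1,0, 0,0,0,0, 0,0,0,0]' |grep pos
python3 -m crank '[0,0,0,0]' |grep pos
python3 - <<'E'
from h import *
go([.6306,-.3001,.0225])
E
```

```text
eef_pos: [0.6217, -0.1666, 0.1734]
eef_pos: [0.6299, -0.2988, 0.1769]
eef_pos: [0.6307, -0.2981, 0.1783]
shift cm [ 0.03  0.22 15.58] jawdir [-0.069 -0.998 -0.001] t 40.48 tcp [ 0.6307 -0.2981  0.1783]
```

```bash
python3 -m crank '[0,0.2,5,0, 0,0,5,0, 0,0,4,0, 0,0,1.6,0, 0,0,0,0]' | grep pos
python3 -m crank '[0,0,0,0, 0,0,0,0]' | grep pos
python3 -m crank '[0,0,0,0, 0,0,0,0, 0,0,0,0]' 0 20 | grep -E "pos|force|grip"
python3 -m crank '[0,0,-3,0, 0,0,-5,0, 0,0,-6,0, 0,0,0,0, 0,0,0,0]'|grep -E "pos|grip"
python3 -m crank '[0,0,0,0]'|grep -E "pos|grip"
python3 - <<'E'
from h import *
go([.6035,-.048,.165])
E
```

```text
eef_pos: [0.6305, -0.3007, 0.0227]
eef_pos: [0.6321, -0.3026, 0.0258]
eef_pos: [0.6309, -0.3019, 0.0238]
wrist_force: [-0.9, 0.1, 2.7]
grip_width: 0.54
eef_pos: [0.6303, -0.3015, 0.1627]
grip_width: 0.54
eef_pos: [0.6295, -0.3009, 0.1606]
grip_width: 0.54
shift cm [ -4.37 -25.05  -0.36] jawdir [-0.07  -0.998 -0.002] t 42.48 tcp [ 0.6295 -0.3009  0.1606]
```

```bash
python3 -m crank '[-0.73,-4.17,0,0, -0.73,-4.17,0,0, -0.73,-4.17,0,0, -0.73,-4.17,0,0, -0.73,-4.17,0,0]' |grep pos
python3 -m crank '[-0.73,-4.17,0,0, 0,0,0,0, 0,0,5,0, 0,0,5,0, 0,0,2,0]' |grep pos
python3 -m crank '[0,0,0,0, 0,0,0,0, 0,0,0,0]' |grep pos
python3 - <<'E'
from h import *
go([.6035,-.048,.033])
E
```

```text
eef_pos: [0.6076, -0.0896, 0.1613]
eef_pos: [0.6017, -0.0493, 0.0391]
eef_pos: [0.6062, -0.0497, 0.0456]
shift cm [-0.29 -0.15  1.26] jawdir [-0.07  -0.998  0.001] t 44.1 tcp [ 0.6062 -0.0497  0.0456]
```

```bash
python3 -m crank '[-0.2,-0.15,0.6,0, 0,0,0.6,0, 0,0,0,0, 0,0,0,0]' |grep -E "pos|force"
python3 -m crank '[0,0,0,0, 0,0,0,0, 0,0,0,0]' 0.8 | grep -E "pos|force|grip"
python3 -m crank '[0,0,-3,0, 0,0,-5,0, 0,0,-6,0, 0,0,0,0, 0,0,0,0]' |grep pos
python3 - <<'E'
from h import *
go([.4398,-.2964,.178])
E
```

```text
eef_pos: [0.603, -0.0474, 0.0321]
wrist_force: [-1.2, 1.3, 5.8]
eef_pos: [0.6026, -0.0475, 0.0312]
wrist_force: [0.6, 0.5, -0.5]
grip_width: 0.801
eef_pos: [0.6023, -0.0474, 0.171]
shift cm [-14.47  25.98  -0.7 ] jawdir [-0.07  -0.998 -0.   ] t 45.6 tcp [ 0.6023 -0.0474  0.171 ]
```

```bash
python3 -m crank '[-2.07,3.71,-0.1,0, -2.07,3.71,-0.1,0, -2.07,3.71,-0.1,0, -2.07,3.71,-0.1,0, -2.07,3.71,-0.1,0]' |grep pos
python3 -m crank '[-2.07,3.71,-0.1,0, -2.07,3.71,-0.1,0, 0,0,0,0, 0,0,0,0, 0,0,0,0]' |grep pos
python3 - <<'E'
from h import *
go([.4398,-.2964,.0225])
E
```

```text
eef_pos: [0.4844, -0.2254, 0.1739]
eef_pos: [0.4402, -0.2951, 0.1775]
shift cm [-0.02  0.16 15.5 ] jawdir [-0.069 -0.998 -0.001] t 46.85 tcp [ 0.4402 -0.2951  0.1775]
```

```bash
python3 -m crank '[0,0.15,5,0, 0,0,5,0, 0,0,4,0, 0,0,1.5,0, 0,0,0,0]' | grep pos
python3 -m crank '[0,0,0,0, 0,0,0,0]' | grep pos
python3 -m crank '[0,0,0,0, 0,0,0,0, 0,0,0,0]' 0 20 | grep -E "pos|force|grip"
python3 -m crank '[0,0,-3,0, 0,0,-5,0, 0,0,-6,0, 0,0,0,0, 0,0,0,0]'|grep -E "pos|grip"
python3 -m crank '[0,0,0,0]'|grep -E "pos|grip"
python3 - <<'E'
from h import *
go([.5565,.007,.165])
E
```

```text
eef_pos: [0.4399, -0.2971, 0.023]
eef_pos: [0.4409, -0.2988, 0.0251]
eef_pos: [0.4399, -0.2979, 0.0237]
wrist_force: [-0.3, 1.2, 3.0]
grip_width: 0.539
eef_pos: [0.4394, -0.2975, 0.1626]
grip_width: 0.536
eef_pos: [0.4388, -0.2968, 0.1612]
grip_width: 0.538
shift cm [  9.61 -31.14  -0.32] jawdir [-0.07  -0.998 -0.003] t 48.85 tcp [ 0.4388 -0.2968  0.1612]
```

```bash
python3 -m crank '[1.37,-4.45,0,0, 1.37,-4.45,0,0, 1.37,-4.45,0,0, 1.37,-4.45,0,0, 1.37,-4.45,0,0]' |grep pos
python3 -m crank '[1.37,-4.45,0,0, 1.37,-4.45,0,0, 0,0,0,0, 0,0,0,0, 0,0,0,0]' |grep pos
python3 -m crank '[0,0,5,0, 0,0,5,0, 0,0,2,0, 0,0,0,0, 0,0,0,0]' |grep pos
python3 -m crank '[0,0,0,0]' |grep pos
python3 - <<'E'
from h import *
go([.5565,.007,.033])
E
```

```text
eef_pos: [0.5232, -0.079, 0.1615]
eef_pos: [0.5568, 0.005, 0.1627]
eef_pos: [0.5583, 0.0052, 0.0446]
eef_pos: [0.5586, 0.0056, 0.045]
shift cm [-0.22 -0.13  1.2 ] jawdir [-0.071 -0.998  0.   ] t 50.85 tcp [0.5586 0.0056 0.045 ]
```

```bash
python3 -m crank '[-0.15,-0.13,0.6,0, 0,0,0.5,0, 0,0,0,0, 0,0,0,0]' |grep -E "pos|force"
python3 -m crank '[0,0,0,0, 0,0,0,0, 0,0,0,0]' 0.8 | grep -E "pos|force|grip"
python3 -m crank '[0,0,-3,0, 0,0,-5,0, 0,0,-6,0, 0,0,-2,0, 0,0,0,0]' |grep pos
python3 -m crank '[-2,4.5,0,0, -2,4.5,0,0, -2,4.5,0,0, -2,4.5,0,0, -2,4.5,0,0]' |grep pos
python3 -m crank '[-2,4.5,0,0, -2,4.5,0,0, -2,4.5,0,0, 0,0,0,0, 0,0,0,0]' |grep pos
python3 - <<'E'
from h import *
d=viewer.get_image("top"); roi=(225,195,335,285)
for n,lo,hi in (("red",(0,150,120),(8,255,255)),("blue",(105,150,80),(130,255,255)),("yellow",(22,150,150),(35,255,255))):
    c,s,m=blob(d,lo,hi,roi); print(n,c.round(1),s,ray(d,c,.062+.012).round(4))
t=viewer.get_image("scene")
a=np.vstack([cv2.resize(d["color"][130:320,90:450],(720,380)),t["color"][170:370,:400].repeat(1,0).copy() if 0 else cv2.resize(t["color"][170:370,100:480],(720,380))])[:600*2]
cv2.imwrite("pics/fin.png",cv2.resize(a,(568,600))[:,:,::-1])
E
```

```text
eef_pos: [0.556, 0.0076, 0.0325]
wrist_force: [-1.5, 0.3, 1.9]
eef_pos: [0.5559, 0.0075, 0.0323]
wrist_force: [-0.6, -0.2, 0.3]
grip_width: 0.796
eef_pos: [0.5572, 0.0073, 0.1944]
eef_pos: [0.4387, -0.2105, 0.1904]
eef_pos: [0.3706, -0.3393, 0.1908]
red [256.  219.3] [246 209  21  22 366] [0.6092 0.0575 0.074 ]
blue [279.1 244.5] [269 234  21  22 367] [0.5529 0.0078 0.074 ]
yellow [304.1 221.7] [294 211  21  22 363] [ 0.6022 -0.0477  0.074 ]
```

View pics/fin.png

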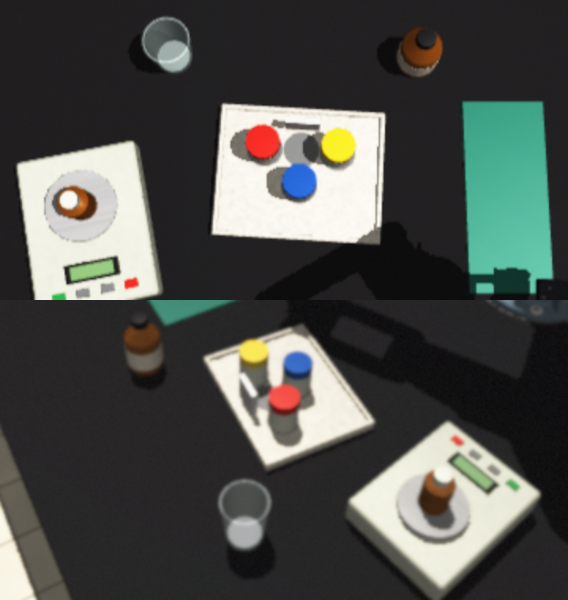

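All three jars are upright within 2 mm of their starting positions, the bottle is on the pan, and the bystanders haven't moved. Handing in.

```bash
python3 -c "
from rig import env,readout
print(readout.get_state()['t']); print(env.finish_job())"
```

```text
53.7
the job is handed in; nothing more can be done
None
```

The job is done and handed in at 53.7 s of the 144 s allowed; the hand-in itself reports no verdict. I parked the blue, yellow and red jars on the green mat and set the amber bottle on the balance pan. Then I put each jar back on its own place.

- **Jars:** in the last top view each jar is upright and within about 2 mm of where it measured at the start (15 mm allowed).
- **Bottle:** it stands upright on the pan, with its axis about 2 mm from the pan's centre (15 mm allowed).
- **Bystanders:** the beaker and the reagent bottle look unmoved in the pictures; I did not measure them again.
- **Robot:** the gripper was open and clear of everything at hand-in. The highest wrist force I saw was about 8 N, when the bottle met the pan.

The final checks all agreed. The one failed check came mid-run: an image search for the red jar found nothing because the gripper was hiding it. I went ahead from the known position, and the grip closed on the jar normally.

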